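Clear and spring open the sanding-disc box

ROBOT

A 6-joint arm with a two-finger parallel gripper is mounted at the origin on the work surface. World frame = base frame: x ahead of the robot, y to its left, z up, the work surface at z = 0. Lengths are in m, angles in rad, forces in N, time in s.
With the tool pointing down it reaches from about 0.35 to 0.975 m from the base axis. Payload 4.9 kg.
Tool frame: the origin (TCP) lies between the finger pads; the fingertips stand 25 mm ahead of it and the grasp point (between the pads) lies 6 mm ahead of it; z points along the fingers, y is the line along which they close (so a half turn about z gives the same grasp; the last joint's range is limited). The gripper opens to 85 mm and grips with 20 to 120 N. Pads are 22 mm wide; open, the fingers measure 114 mm over their backs; the gripper's body (76 mm by 85 mm) begins 54 mm behind the grasp point. The pads swing forward as they close: fully open they stand 13 mm farther back than shut.
Start: joints at [1.203, 0.053, 1.613, -0, 1.476, -0.119], TCP at [0.154, 0.606, 0.256] pointing down, gripper open.
Joint ranges: [-3.01, 3.01], [-1.01, 2.22], [0.06, 2.58], [-1.02, 4.17], [0.09, 2.62], [-3.14, 3.14]. Speed limits (rad/s): [2.57, 2.57, 3.14, 3.14, 3.14, 3.14].

INTERFACE

Orientations are given as a unit quaternion [w, x, y, z].
In Python, from plant import manip gives the robot as it stands.
- The arm moves only by the shell command python3 -m inch 'ROWS'. ROWS is JSON, a list of rows, each a list of 3 entries, a list of its own where there are three numbers: the shift along the tool's x, y, z in m, then the turn, a rotation vector about the tool's x, y, z in rad, then the opening, from 0 (shut) to 1 (fully open). A call has 1 to 8 rows; each row shifts and turns the commanded pose from where the row before left it, along the tool's axes as they then stand; what a row does not reach is not made up. A row lasts 1/10 s, in which the tool goes at most 50 mm and 8.59 degrees, less where a joint would pass 70% of its speed; a pose out of reach is approached as far as the arm can. A call with a gripper value outside its range is refused whole. The fingers move at their own pace and stop on an object; the grip force is fixed at half the most. Time passes only in rows, so rows that do not move let the fingers close. It gives the time, the measured TCP pose, the force, the opening and the grip force at its end, in the units of the state.
- manip.state(): the state, without advancing time (a new reading comes with each control period).
- manip.grab_frame(name): name is "side" or "top" or "wrist"; returns (picture, depth): 384x512x3 uint8, red, green, blue; 384x512 float32, m along the optical axis (not along the pixel's ray), 0 where there is no reading.
- manip.camera_params(name): a dict with "camera_matrix" (3x3 intrinsics, pixels), "rvec" (rotation vector, rad) and "tvec" (3), from world to camera coordinates, as OpenCV has them. Camera axes: x right, y down, z forward; pixel columns grow to the right and rows downward; lengths in m; the calibration is good to about 2 mm. A picture is of the moment at which its call begins: read the wrist's pose just before it. camera_params takes no time and is no camera call; for the wrist camera it gives the pose at the moment of the call.
- manip.job_done(): hands the job in; it is judged then, once.
Trained networks look in the newest picture that a camera, given by its name, has taken for a name from the list of things; names that differ only in an ending like _2 or _b are one class to them, and where a whole thing is asked for, a point or a joint stands for the part that bears it (a point fixed in the world has none). Each returns a list of dicts, best first, with "score" (0 to 1); they miss things now and then, are a little off and sometimes report something else, mostly with a low value. They report only what shows in the picture. A call takes as long as a camera call. They do not tell look-alikes from the thing itself.
- manip.look_for(camera, label): "point" ([x, y, z] in m, in world coordinates, good to about 4 mm: the middle of the surface that is visible of it).
The state is a dict: "time": time; "joint_pos": joint angles; "joint_vel": joint speeds; "joint_efforts": joint torques, N m; "tool_pos": TCP position; "tool_rot": TCP orientation; "contact_force": force on the tool from outside, world axes, zero at the start; "ft_torque": the same for the moment, N m; "gripper_width": opening from 0.0 (shut) to 1.0 (fully open); "grasp_force": force on a finger pad.
Only numpy, scipy, OpenCV 4.12 (cv2) and the standard library are available. Lean on these libraries where they do the work, as an engineer would, in place of code of your own. Each camera call takes 0.05 s, during which the arm holds its last target. There are 200 camera calls.

TASK

A sanding block lies on the spring lid of the larger of the two grey boxes: without picking it up, first slide it sideways with the fingertips until it lies flat on the box's fixed deck, wholly off the lid. Then press down the front edge of that lid until its touch catch lets go, and withdraw so that the spring raises it ajar. Do not lift the lid farther by hand, keep the smaller box shut and leave everything else where it is.

Things in the scene. Friction and masses are not known exactly. Their poses are not given: they have to be found in the camera images.
- big_box: The larger of two grey steel boxes, fixed: 150 mm deep (x), 270 mm wide (y), 100 mm high. Origin: centre of its underside; x from its front (towards the robot) to its back, y to the left seen from the robot, z up. Its top: spring lid at y -15 to +135 mm (8 mm thick, top at 100 mm), fixed deck at y -135 to -15 mm (top at 99 mm).
- big_lid (a joint): Large box's spring lid, 145 x 149 mm, hinged on its back edge. Rad: 0 shut and caught; negative pressed in (stop -0.045, 6 mm at the front edge); positive open. Pressed about 4 mm at the front edge (about 5 N) the catch lets go; as the finger withdraws the spring lifts the lid to about 0.29 and holds it (front edge 42 mm up). Once let go, it does not catch again.
- big_press (a point): Point on the upper face of the large lid, mid-width, 15 mm behind its front edge (moves with the lid): a good place to press.
- big_deck (a point): Centre of the upper face of the large box's fixed deck, 1 mm lower than the lid. Free area 142 mm (box x) by 116 mm (box y) inside a steel rim 4 mm wide and 6 mm high on its front, back and outer sides; no rim towards the lid.
- block_mid (a point): Centre (half-way up) of the loose cork sanding block, 70 mm (its x) x 45 mm (its y) x 30 mm high, about 80 g, lying flat on the large lid at the start, turned up to 0.5 rad from the box. z up.
- small_box: The smaller, otherwise like box: 150 mm deep, 190 mm wide, 100 mm high, origin centre of its underside, same axes. Spring lid on its +y side (y from +5 to +95 mm), fixed deck with rim on its -y side. Either box may be the left one.
- small_lid (a joint): The small box's spring lid, same sense and catch: 0 shut, to be left shut.
- tin: Bystander: small steel tin, 36 mm across, 45 mm high, standing on the small box's deck. Origin: centre of its underside.
- wrench: Bystander: wrench lying on the bench between the robot and the boxes. Origin: mid-length, underside.
- scraper: Bystander: scraper lying on the bench between the robot and the boxes. Origin: mid-length, underside.
- spray: Bystander: white spray can, 56 mm across, 170 mm high, at the back of the bench. Origin: centre of its underside.
- mug: Bystander: steel cup, 76 mm across, 90 mm high, at the back of the bench. Origin: centre of its underside.
- wheel: Bystander: grinding wheel, 120 mm across, 22 mm thick, lying flat at the back of the bench. Origin: centre of its underside.
There are look-alikes about, which are no part of the job. Of the things shaped like the part that bears block_mid, the cork one is meant.

How it is judged:
On the way, in this order (a step that is already met when the one before it is completed fails the run):
1. the block lies flat on the large box's deck, off the lid, with the lid still shut (y of block_mid in the frame of big_box between -0.125 and -0.036 m and x of block_mid in the frame of big_box between -0.06 and 0.06 m and z of block_mid in the frame of big_box between 0.109 and 0.119 m and angle between block_mid's own z axis and vertical below 0.06 rad and value of joint big_lid between -0.012 and 0.04 rad), for 0.2 s.
2. the large lid is pressed in past its shut position (value of joint big_lid below -0.016 rad).
3. the large lid has sprung ajar (value of joint big_lid above 0.2 rad), for 0.2 s.
At the end, for the whole second after the job is handed in: The block rests flat (within 0.06 rad, height within 5 mm) on the large box's deck, its centre at least 21 mm past the lid's edge; the large lid stands still at 0.2 to 0.4 rad; the small lid is shut (below 0.04 rad) (y of block_mid in the frame of big_box between -0.125 and -0.036 m and x of block_mid in the frame of big_box between -0.06 and 0.06 m and z of block_mid in the frame of big_box between 0.109 and 0.119 m and angle between block_mid's own z axis and vertical below 0.06 rad and linear speed of block below 0.02 m/s and value of joint big_lid between 0.2 and 0.4 rad and velocity of joint big_lid between -0.1 and 0.1 rad/s and value of joint small_lid below 0.04 rad); the robot touches nothing.
It fails at once if the block is lifted more than 15 mm (z of block_mid in the frame of big_box above 0.13 m).
It fails at once if the block is tipped or thrown off the box (angle between block_mid's own z axis and vertical above 0.5 rad or z of block_mid in the frame of big_box below 0.09 m).
It fails at once if the large lid is lifted beyond where the spring leaves it (value of joint big_lid above 0.55 rad).
It fails at once if the small box's lid is opened (value of joint small_lid above 0.08 rad).
It fails at once if a bystander is moved more than 30 mm (distance of any of tin, wrench, scraper, spray, mug, wheel from where it was at the start of the episode above 0.03 m).
It also fails if it takes over 37 s, if anything falls off the work surface, if the arm or the gripper's body presses on something with over 40 N, if the wrist force passes 120 N, or if a joint passes its speed limit or range.

## Working session

There is one attempt and no reset: what is moved stays moved. The work goes in short steps, Python scripts to look and compute and a shell command to move; the robot and the scene stay as the last step left them, time stands still between calls to the robot, and variables do not carry over. Pictures are saved under pics/ and viewed, at most 10 in all, crops included, and the job is handed in when it is done.

```bash
mkdir -p pics && cat > h.py <<'E'
import numpy as np,cv2
from plant import manip
def cam(n):
    p=manip.camera_params(n); R=cv2.Rodrigues(np.array(p["rvec"],float))[0]
    return np.array(p["camera_matrix"]),R,np.array(p["tvec"],float).ravel()
def cloud(n,d):
    K,R,t=cam(n); v,u=np.mgrid[:d.shape[0],:d.shape[1]]
    P=np.stack([(u-K[0,2])/K[0,0]*d,(v-K[1,2])/K[1,1]*d,d],-1)
    W=(P-t)@R; W[d==0]=np.nan; return W
def proj(n,X):
    K,R,t=cam(n); p=K@(R@np.array(X)+t); return (p[:2]/p[2]).round().astype(int)
E
python3 - <<'E'
from h import *
for c in("top","side"):
    im,d=manip.grab_frame(c); cv2.imwrite(f"pics/{c}0.png",im[:,:,::-1]); np.savez(f"{c}0.npz",im=im,d=d)
    for l in("block_mid","big_box","small_box","big_lid","tin","wrench","scraper"):
        for r in manip.look_for(c,l)[:4]: print(c,l,np.round(r["point"],3),round(r["score"],2),proj(c,r["point"]))
s=manip.state();print(s["time"],s["tool_pos"],s["tool_rot"])
E
```

```text
top block_mid [0.528 0.008 0.028] 0.81 [251 211]
top block_mid [ 0.588 -0.152  0.128] 0.6 [311 186]
top big_box [ 0.575 -0.226  0.097] 0.8 [336 193]
top small_box [0.544 0.204 0.099] 0.58 [181 202]
top big_lid [ 0.554 -0.157  0.1  ] 0.78 [312 200]
top tin [0.557 0.159 0.145] 0.55 [195 195]
top scraper [ 0.276 -0.217 -0.002] 0.75 [328 300]
side block_mid [ 0.592 -0.169  0.126] 0.94 [285 220]
side block_mid [0.524 0.02  0.031] 0.75 [244 205]
side block_mid [ 0.391 -0.108  0.036] 0.71 [188 240]
side big_box [ 0.578 -0.292  0.096] 0.77 [287 275]
side small_box [0.546 0.138 0.083] 0.55 [249 163]
side big_lid [ 0.546 -0.183  0.098] 0.84 [263 236]
side tin [0.561 0.148 0.128] 0.7 [255 146]
side tin [ 0.574 -0.293  0.096] 0.25 [286 276]
side wrench [0.334 0.211 0.009] 0.61 [172 175]
side scraper [ 0.285 -0.218  0.004] 0.6 [135 290]
side scraper [0.56  0.148 0.132] 0.4 [254 144]
0.8 [0.15386719 0.60572602 0.25632056] [-8.49645633e-07  1.24054874e-01  9.92275359e-01  3.53856268e-06]
```

View pics/top0.png

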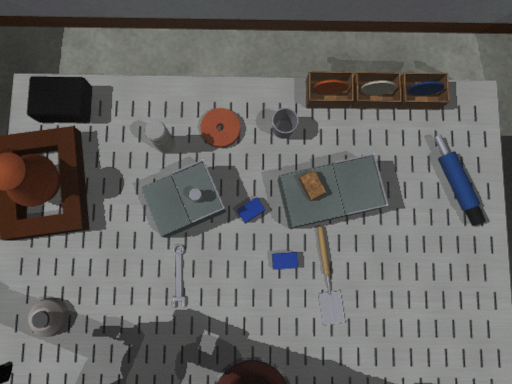

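View pics/side0.png

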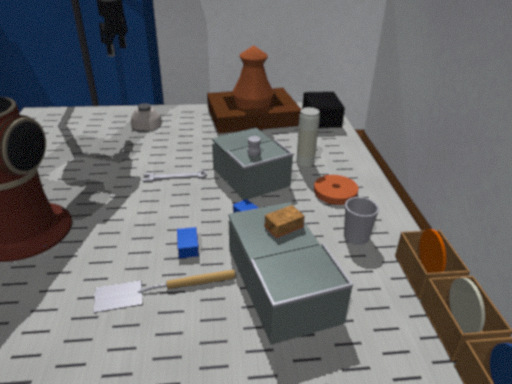

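Block-like things in the top view: blue block (251,211), blue block (285,261) and the cork block (313,186) on the big lid. The cork one is meant. The big box spans about (280–387, 157–227), with its lid on the left and its deck on the right. Next I'll measure the box and block poses and check the choice in a close crop.

```bash
python3 - <<'E'
from h import *
z=np.load("top0.npz"); im,d=z["im"],z["d"]; W=cloud("top",d)
x,y,h=W[...,0],W[...,1],W[...,2]
reg=(x>.42)&(x<.72)&(y<-.05)&(y>-.42)
def rect(m,n):
    m=cv2.morphologyEx(m.astype(np.uint8),cv2.MORPH_OPEN,np.ones((3,3)))>0
    P=W[m][:,:2].astype(np.float32); r=cv2.minAreaRect(P*1000); print(n,m.sum(),np.round(r[0],1),np.round(r[1],1),round(r[2],1),"z",np.median(W[m][:,2]))
rect(reg&(h>.085)&(h<.15),"box")
rect(reg&(h>.118)&(h<.15),"block")
hsv=cv2.cvtColor(im,cv2.COLOR_RGB2HSV)
c=(hsv[...,0]<22)&(hsv[...,1]>110)&reg&(h>.118)
rect(c,"cork")
m=reg&(h>.085)&(h<.112); print("decks z",np.median(h[m&(y>-.2)]),np.median(h[m&(y<-.26)]))
cv2.imwrite("pics/crop.png",cv2.resize(im[140:240,260:400,::-1],None,fx=5,fy=5,interpolation=cv2.INTER_CUBIC))
E
```

```text
box 5233 [ 583.6 -215.5] [150.4 270.7] 13.3 z 0.10037832027056605
block 435 [ 592.3 -154. ] [69.5 45.7] 26.8 z 0.1302454258609662
cork 410 [ 592.1 -154.3] [68.1 45.3] 26.3 z 0.1303477171620966
decks z 0.10039216998497731 0.09977044829383938
```

View pics/crop.png

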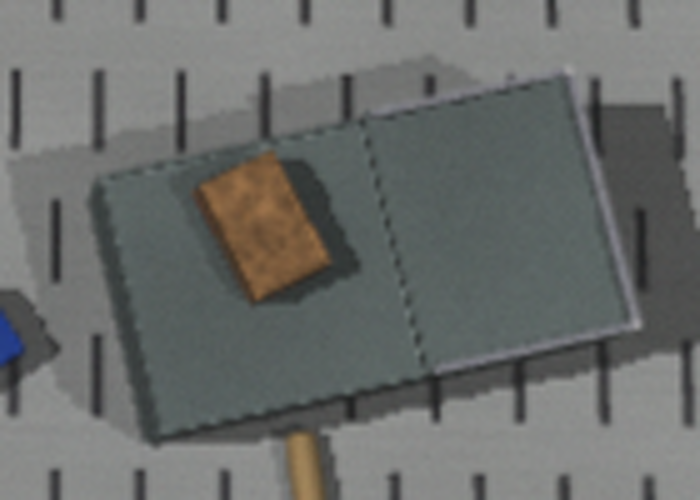

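The crop shows the cork block on the hinged left part and the rimmed deck on the right, past the dashed seam. Box yaw is +13.3°, centre (0.584, -0.216). In the box frame the block is at (0.022, 0.058), turned 13°. I'll push with two parted fingertips along box -y.

```bash
python3 -m inch '[[[-0.02,-0.02,0],[0,0,0],0.47],[[-0.034,-0.034,0],[0,0,0],0.47],[[-0.034,-0.034,0],[0,0,0],0.47],[[-0.034,-0.034,0],[0,0,0],0.47],[[-0.034,-0.034,0],[0,0,0],0.47],[[-0.034,-0.034,0],[0,0,0],0.47],[[-0.034,-0.034,0],[0,0,0],0.47],[[-0.034,-0.034,0],[0,0,0],0.47]]' && python3 -m inch '[[[-0.034,-0.034,0],[0,0,0],0.47],[[-0.034,-0.034,0],[0,0,0],0.47],[[-0.034,-0.034,0],[0,0,0],0.47],[[-0.034,-0.034,0],[0,0,0],0.47],[[-0.034,-0.034,0],[0,0,0],0.47],[[-0.034,-0.034,0],[0,0,0],0.47],[[-0.034,-0.034,0],[0,0,0],0.47],[[-0.034,-0.034,0],[0,0,0],0.47]]'
python3 -m inch '[[[0,0,0],[0,0,0.145],0.47],[[0,0,0],[0,0,0.145],0.47],[[0,0,0],[0,0,0.145],0.47],[[0,0,0],[0,0,0.145],0.47],[[0,0,0],[0,0,0.145],0.47],[[0,0,0],[0,0,0.145],0.47],[[0,0,0],[0,0,0.145],0.47],[[0,0,0],[0,0,0.075],0.47]]'
cat >> h.py <<'E'
B=np.array([.5836,-.2155]);A=np.deg2rad(13.3);RB=np.array([[np.cos(A),-np.sin(A)],[np.sin(A),np.cos(A)]])
def tool():
    from scipy.spatial.transform import Rotation as Ro
    s=manip.state();R=Ro.from_quat(np.roll(s["tool_rot"],-1)).as_matrix();p=np.array(s["tool_pos"])
    print("t",s["time"],"box xy",RB.T@(p[:2]-B),"z",p[2],"x-axis deg",np.degrees(np.arctan2(R[1,0],R[0,0])),"zax",R[:,2].round(3),"w",s["gripper_width"],"F",np.round(s["contact_force"],1))
    return R,p
def go(bx,by,z):
    R,p=tool();g=np.r_[B+RB@[bx,by],z];print("shift in tool axes",(R.T@(g-p)).round(4))
E
python3 -c "
from h import *
go(.020,.118,.130)"
```

```text
time: 1.6
tool_pos: [0.341, 0.2905, 0.2566]
tool_rot: [0.0, 0.124, 0.992, 0.0]
contact_force: [1.9, 0.4, 0.1]
gripper_width: 0.473
grasp_force: 0.0
time: 2.4
tool_pos: [0.5378, -0.0405, 0.2566]
tool_rot: [0.0, 0.124, 0.992, 0.0]
contact_force: [0.9, 0.6, -0.6]
gripper_width: 0.468
grasp_force: 0.0
time: 3.2
tool_pos: [0.5371, -0.0385, 0.2564]
tool_rot: [0.0, 0.622, 0.783, 0.0]
contact_force: [0.2, 0.0, -0.5]
gripper_width: 0.472
grasp_force: 0.0
t 3.2 box xy [-0.00454804  0.18298752] z 0.25640541852291143 x-axis deg 103.0478333439592 zax [ 0. -0. -1.] w 0.47165620947933895 F [ 0.2  0.  -0.5]
shift in tool axes [-0.0649  0.0248  0.1264]
```

```bash
python3 -m inch '[[[-0.032,0.012,0],[0,0,0.004],0.47],[[-0.033,0.013,0.02],[0,0,0],0.47],[[0,0,0.04],[0,0,0],0.47],[[0,0,0.035],[0,0,0],0.47],[[0,0,0.02],[0,0,0],0.47],[[0,0,0.007],[0,0,0],0.47],[[0,0,0],[0,0,0],0.47]]' 
python3 - <<'E'
from h import *
tool()
im,d=manip.grab_frame("side"); cv2.imwrite("pics/s1.png",cv2.resize(im[150:350,180:380,::-1],None,fx=3,fy=3,interpolation=cv2.INTER_CUBIC))
E
```

```text
time: 3.9
tool_pos: [0.5757, -0.0959, 0.1334]
tool_rot: [-0.001, 0.622, 0.783, -0.0]
contact_force: [0.8, 0.3, 0.1]
gripper_width: 0.466
grasp_force: 0.0
t 3.9 box xy [0.01982815 0.11822484] z 0.1333896586142303 x-axis deg 103.06054594186463 zax [-0.002  0.001 -1.   ] w 0.4660340034994359 F [0.8 0.3 0.1]
```

View pics/s1.png

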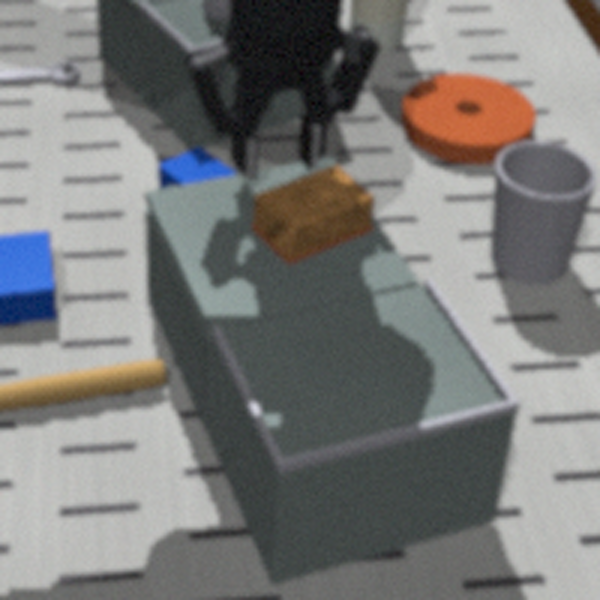

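The parted fingertips at (245,170) and (315,155) stand behind the block at (255–370, 170–260), just above the lid. Now I'll push.

```bash
python3 -m inch '[[[-0.01,0,0.002],[0,0,0.004],0.47],[[-0.012,0,0],[0,0,0],0.47],[[-0.012,0,0],[0,0,0],0.47],[[-0.012,0,0],[0,0,0],0.47],[[-0.012,0,0],[0,0,0],0.47],[[-0.012,0,0],[0,0,0],0.47],[[-0.012,0,0],[0,0,0],0.47],[[-0.012,0,0],[0,0,0],0.47]]' 
python3 - <<'E'
from h import *
tool()
for c in("top","side"):
    im,d=manip.grab_frame(c);W=cloud(c,d);hsv=cv2.cvtColor(im,cv2.COLOR_RGB2HSV)
    m=(hsv[...,0]<22)&(hsv[...,1]>100)&(W[...,2]>.118)&(W[...,2]<.14)&(abs(W[...,0]-.59)<.1)&(W[...,1]<-.05)&(W[...,1]>-.38)
    P=(W[m][:,:2]-B)@RB;r=cv2.minAreaRect((P*1000).astype(np.float32));print(c,m.sum(),r,np.nanmedian(W[m][:,2]),P.min(0),P.max(0))
    if c=="side":cv2.imwrite("pics/s2.png",cv2.resize(im[150:350,180:380,::-1],None,fx=3,fy=3,interpolation=cv2.INTER_CUBIC))
E
```

```text
time: 4.75
tool_pos: [0.5973, -0.1887, 0.1322]
tool_rot: [-0.0, 0.624, 0.782, -0.0]
contact_force: [0.4, 0.6, 0.5]
gripper_width: 0.469
grasp_force: 0.3
t 4.75 box xy [0.01949912 0.02291005] z 0.1322093757272543 x-axis deg 102.82947527915846 zax [-0.  0. -1.] w 0.46862186447761606 F [0.4 0.6 0.5]
top 52 ((-9.98037052154541, -17.175918579101562), (15.643261909484863, 28.58979606628418), 7.731652736663818) 0.13079119519868415 [-0.01815537 -0.03053716] [-0.00081849 -0.0034555 ]
side 722 ((12.924860000610352, -10.75838851928711), (68.33430480957031, 58.724403381347656), 4.862116813659668) 0.12991543162949615 [-0.01993957 -0.03869354] [0.04849455 0.0210319 ]
```

View pics/s2.png

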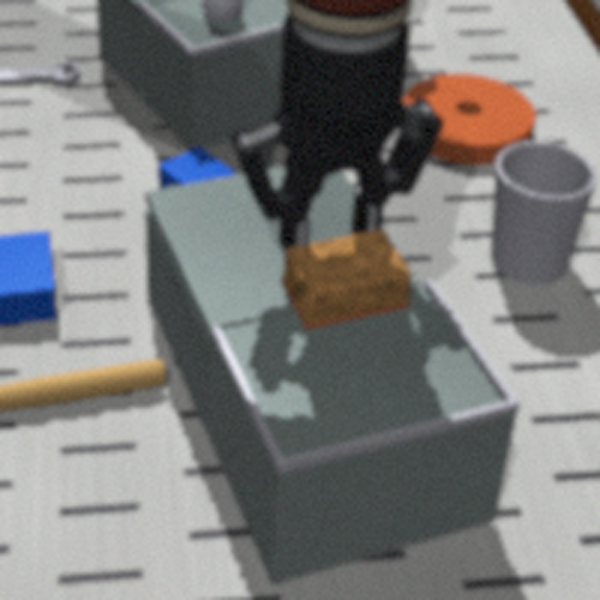

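The block has turned square to the box and is moving onto the deck, seen at (285–410, 235–325). I'll push another 62 mm, back off and rise.

```bash
python3 -m inch '[[[-0.01,0,0],[0,0,0],0.47],[[-0.012,0,0],[0,0,0],0.47],[[-0.012,0,0],[0,0,0],0.47],[[-0.012,0,0],[0,0,0],0.47],[[-0.009,0,0],[0,0,0],0.47],[[-0.005,0,0],[0,0,0],0.47],[[-0.002,0,0],[0,0,0],0.47],[[0,0,0],[0,0,0],0.47]]' && python3 -m inch '[[[0.02,0,0],[0,0,0],0.47],[[0.03,0,-0.01],[0,0,0],0.47],[[0.01,0,-0.04],[0,0,0],0.2],[[0,0,-0.03],[0,0,0],0],[[0,0,0],[0,0,0],0],[[0,0,0],[0,0,0],0]]'
python3 - <<'E'
from h import *
for c in("side","top"):
    im,d=manip.grab_frame(c);W=cloud(c,d);hsv=cv2.cvtColor(im,cv2.COLOR_RGB2HSV)
    m=(hsv[...,0]<22)&(hsv[...,1]>100)&(W[...,2]>.124)&(W[...,2]<.135)&(abs(W[...,0]-.59)<.1)&(W[...,1]<-.05)&(W[...,1]>-.38)
    P=(W[m][:,:2]-B)@RB;r=cv2.minAreaRect((P*1000).astype(np.float32));print(c,m.sum(),r,np.nanmedian(W[m][:,2]),P.min(0),P.max(0))
    if c=="side":cv2.imwrite("pics/s3.png",cv2.resize(im[150:350,180:380,::-1],None,fx=3,fy=3,interpolation=cv2.INTER_CUBIC))
go(-.0575,.060,.140)
E
```

```text
time: 5.65
tool_pos: [0.611, -0.2484, 0.1323]
tool_rot: [0.0, 0.624, 0.782, -0.0]
contact_force: [-0.8, 0.1, -0.3]
gripper_width: 0.47
grasp_force: 0.0
time: 6.25
tool_pos: [0.5978, -0.1885, 0.2135]
tool_rot: [0.001, 0.623, 0.782, 0.0]
contact_force: [0.1, 0.9, -0.5]
gripper_width: 0.002
grasp_force: 0.0
side 681 ((14.134283065795898, -74.03469848632812), (69.48292541503906, 44.76100158691406), 1.0770565271377563) 0.12911872110178413 [-0.02069978 -0.09627926] [ 0.04863305 -0.05114099]
top 90 ((-3.30751371383667, -58.12496566772461), (25.892839431762695, 29.286256790161133), 54.67873764038086) 0.1294248850051621 [-0.01787875 -0.07574654] [ 0.012148   -0.04750187]
t 6.35 box xy [0.01895048 0.02313507] z 0.21077323898232325 x-axis deg 102.86788147048702 zax [-0.002  0.001 -1.   ] w -6.626659881436216e-05 F [-0.1  0.  -0.2]
shift in tool axes [ 0.0362 -0.0766  0.071 ]
```

View pics/s3.png

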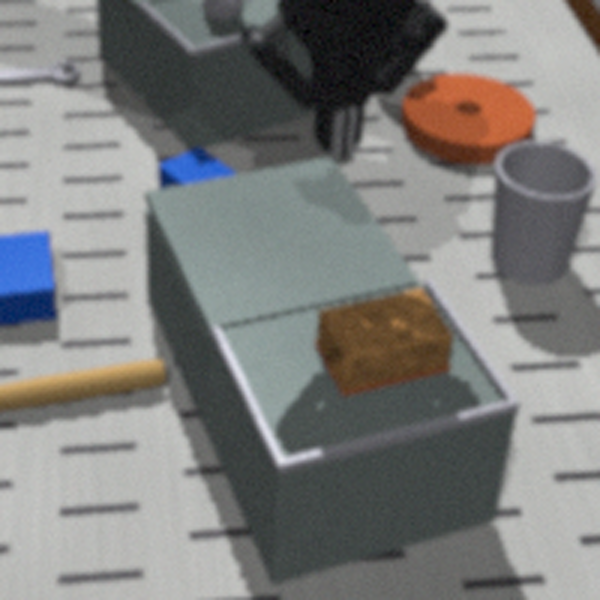

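The block lies flat on the deck at box (0.014, -0.074), seen at (320–450, 290–390). Next I'll press the lid with the fingers shut.

```bash
python3 -m inch '[[[0.018,-0.038,0],[0,0,0],0],[[0.018,-0.039,0],[0,0,0],0],[[0,0,0.035],[0,0,0],0],[[0,0,0.025],[0,0,0],0],[[0,0,0.011],[0,0,0],0],[[0,0,0.004],[0,0,0],0],[[0,0,0],[0,0,0],0]]'
python3 -m inch '[[[0,0,0.003],[0,0,0],0],[[0,0,0.003],[0,0,0],0],[[0,0,0.002],[0,0,0],0],[[0,0,0],[0,0,0],0]]'
python3 -c "
from h import *
tool()"
```

```text
time: 7.05
tool_pos: [0.5144, -0.1715, 0.1367]
tool_rot: [-0.001, 0.624, 0.782, -0.0]
contact_force: [-0.2, -1.1, 0.2]
gripper_width: -0.003
grasp_force: 0.0
time: 7.45
tool_pos: [0.5146, -0.1716, 0.1293]
tool_rot: [-0.0, 0.624, 0.782, -0.0]
contact_force: [0.3, 0.1, 0.1]
gripper_width: 0.001
grasp_force: 0.0
t 7.45 box xy [-0.05709118  0.05856793] z 0.12929610911828365 x-axis deg 102.83818042561914 zax [-0.  0. -1.] w 0.001278607087929683 F [0.3 0.1 0.1]
```

```bash
python3 -m inch '[[[0,0,0.002],[0,0,0],0],[[0,0,0.002],[0,0,0],0],[[0,0,0.002],[0,0,0],0],[[0,0,0],[0,0,0],0]]'
python3 -m inch '[[[0,0,0.002],[0,0,0],0],[[0,0,0],[0,0,0],0]]'

```

```text
time: 7.85
tool_pos: [0.5146, -0.1717, 0.1238]
tool_rot: [0.0, 0.624, 0.782, -0.0]
contact_force: [-1.9, 0.2, 3.7]
gripper_width: -0.004
grasp_force: 2.0
time: 8.05
tool_pos: [0.5146, -0.1718, 0.1218]
tool_rot: [0.0, 0.624, 0.782, -0.0]
contact_force: [-2.0, 0.9, 4.2]
gripper_width: 0.004
grasp_force: 2.4
```

```bash
python3 -m inch '[[[0,0,0.001],[0,0,0],0],[[0,0,0],[0,0,0],0]]'; python3 -m inch '[[[0,0,0.001],[0,0,0],0],[[0,0,0],[0,0,0],0]]'

```

```text
time: 8.25
tool_pos: [0.5146, -0.1718, 0.1209]
tool_rot: [0.0, 0.624, 0.782, -0.0]
contact_force: [-2.8, 0.5, 4.7]
gripper_width: 0.003
grasp_force: 2.5
time: 8.45
tool_pos: [0.5146, -0.1718, 0.1198]
tool_rot: [0.0, 0.624, 0.782, -0.0]
contact_force: [-2.5, 0.6, 5.7]
gripper_width: 0.0
grasp_force: 2.6
```

```bash
python3 -m inch '[[[0,0,-0.01],[0,0,0],0],[[0,0,-0.03],[0,0,0],0],[[0,0,-0.045],[0,0,0],0],[[0,0,-0.045],[0,0,0],0],[[0,0,-0.02],[0,0,0],0],[[0,0,0],[0,0,0],0],[[0,0,0],[0,0,0],0],[[0,0,0],[0,0,0],0]]'
python3 - <<'E'
from h import *
im,d=manip.grab_frame("side");W=cloud("side",d)
cv2.imwrite("pics/s4.png",cv2.resize(im[130:350,160:380,::-1],None,fx=2.7,fy=2.7,interpolation=cv2.INTER_CUBIC))
P=(W[...,:2]-B)@RB
for bx in(-.06,-.03,0,.03):
  m=(abs(P[...,0]-bx)<.006)&(P[...,1]>.01)&(P[...,1]<.12)&(W[...,2]>.09)&(W[...,2]<.16);print(bx,m.sum(),np.median(W[m][:,2]) if m.any() else None)
hsv=cv2.cvtColor(im,cv2.COLOR_RGB2HSV)
m=(hsv[...,0]<22)&(hsv[...,1]>100)&(W[...,2]>.124)&(W[...,2]<.135)&(abs(P[...,0])<.08)&(P[...,1]<0)&(P[...,1]>-.14)
print(P[m].min(0),P[m].max(0),np.median(W[m][:,2]))
E
```

```text
time: 9.25
tool_pos: [0.5136, -0.1712, 0.2669]
tool_rot: [-0.002, 0.624, 0.782, -0.0]
contact_force: [1.3, -0.9, 0.4]
gripper_width: -0.002
grasp_force: 0.0
-0.06 222 0.1391241937467798
-0.03 167 0.13067457130491744
0 161 0.12145025369331036
0.03 156 0.11259330444496032
[-0.02007132 -0.09690541] [ 0.04863907 -0.04948275] 0.12919615623931285
```

View pics/s4.png

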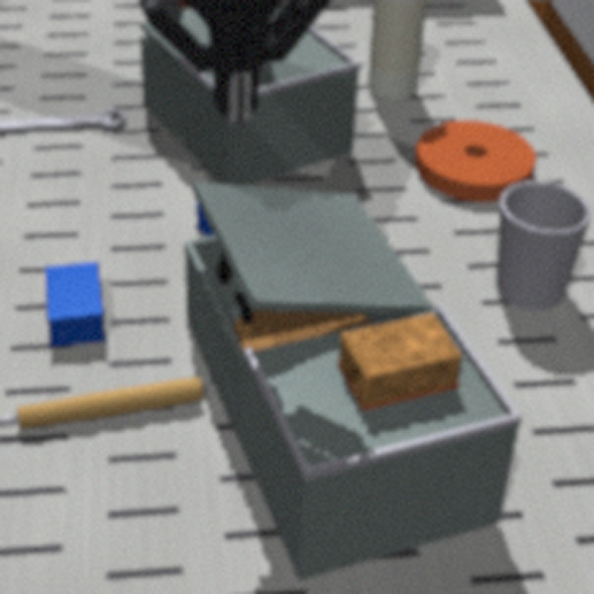

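The lid stands ajar (slope about 0.29, front edge at (200–260, 185–305)). The block is flat on the deck at (340–460, 315–405), and the gripper is clear at z 0.267.

```bash
python3 -c "
from plant import manip
print(manip.job_done())"
```

```text
the job is handed in; nothing more can be done
None
```

I slid the cork block off the lid onto the large box's deck, then pressed the lid until its catch let go. It now stands ajar at about 0.29 rad with the gripper clear, and the job is handed in at about 9 s; no verdict was returned.

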